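# Hook the missing arm into the camshaft rack, lock it and lay the shaft on

## Robot

A 6-joint arm with a two-finger parallel gripper is mounted at the origin on a cart in front of the work surface, level with it; the furniture and walls round the work are solid. World frame = base frame: x ahead of the robot, y to its left, z up, the work surface at z = 0. Lengths are in m, angles in rad, forces in N, time in s.
With the tool pointing down it reaches from about 0.25 to 0.775 m from the base axis. Payload 4 kg.
Tool frame: the origin (TCP) lies midway between the tips of the shut fingers; the grasp point (between the pads) lies 19 mm behind it (r.grip_point_offset is the distance from the TCP to the grasp point, in m); z points along the fingers, y is the line along which they close (so a half turn about z gives the same grasp; the last joint's range is limited). The gripper opens to 94 mm and grips with 3 to 60 N. Pads are 16 mm wide; open, the fingers measure 119 mm over their backs; the gripper's body (75 mm by 177 mm) begins 78 mm behind the grasp point.
Start: joints at [1.176, 0.087, 1.371, -0, 1.684, -0.103], TCP at [0.158, 0.527, 0.206] pointing down, gripper open.
Joint ranges: [-3.1, 3.1], [-0.76, 2.03], [0.27, 2.55], [-1.08, 4.22], [0.17, 2.65], [-2.57, 2.57]. Speed limits (rad/s): [2.79, 2.79, 3.14, 3.14, 3.14, 3.14].

## Interface

Orientations are given as a unit quaternion [x, y, z, w].
In Python, from bench import r gives the robot as it stands. The module is installed in compiled form; this text tells all that it offers.
- The arm moves only by the tool carry_out, never from a script. Its argument "rows" is a list of rows, each a list of 3 entries, a list of its own where there are three numbers: the opening, from 0 (shut) to 1 (fully open), then the shift along the tool's x, y, z in m, then the turn, a rotation vector about the tool's x, y, z in rad. A call has 1 to 10 rows; each row shifts and turns the commanded pose from where the row before left it, along the tool's axes as they then stand; what a row does not reach is not made up. A row lasts 1/12 s, in which the tool goes at most 41.7 mm and 7.16 degrees, less where a joint would pass 70% of its speed; a pose out of reach is approached as far as the arm can. A call with a gripper value outside its range is refused whole. The fingers move at their own pace and stop on an object; "newtons" is the grip in N (left out, the last holds). Time passes only in rows, so rows that do not move let the fingers close. It gives the time, the measured TCP pose, the force, the opening and the grip force at its end, in the units of the state.
- r.observe(): the state, without advancing time (a new reading comes with each control period).
- r.read_camera(name): name is "side" or "top" or "wrist"; returns the picture (480x640x3 uint8, blue, green, red); there is no depth.
- r.camera_info(name): a dict with "intrinsics" (3x3 intrinsics, pixels), "rvec" (rotation vector, rad) and "tvec" (3), from world to camera coordinates, as OpenCV has them. Camera axes: x right, y down, z forward; pixel columns grow to the right and rows downward; lengths in m; the calibration is good to about 2 mm. The wrist camera is an equidistant fisheye: a pixel r from the principal point sees the ray r / f radians off the axis. A picture is of the moment at which its call begins: read the wrist's pose just before it. camera_info takes no time and is no camera call; for the wrist camera it gives the pose at the moment of the call.
- r.job_done(): hands the job in; it is judged then, once.
Trained networks look in the newest picture that a camera, given by its name, has taken for a name from the list of things; names that differ only in an ending like _2 or _b are one class to them, and where a whole thing is asked for, a point or a joint stands for the part that bears it (a point fixed in the world has none). Each returns a list of dicts, best first, with "score" (0 to 1); they miss things now and then, are a little off and sometimes report something else, mostly with a low value. They report only what shows in the picture. A call takes as long as a camera call.
- r.trace(camera, name): "mask" (480x640 bool, what is visible of it).
- r.place_of(camera, name): "position" ([x, y, z] in m, in the coordinates of the camera as it stood for that picture, good to about 4 mm: a listed point, or the origin of a listed thing).
The state is a dict: "time_s": time; "joint_pos": joint angles; "joint_velocities": joint speeds; "joint_efforts": joint torques, N m; "position": TCP position; "tcp_rot": TCP orientation; "ft_force": force on the tool from outside, world axes, zero at the start; "wrist_torque": the same for the moment, N m; "width": finger opening in m; "grasp_force": force on a finger pad.
Only numpy, scipy, OpenCV 4.12 (cv2) and the standard library are available. Lean on these libraries where they do the work, as an engineer would, in place of code of your own. Each camera call takes 0.05 s, during which the arm holds its last target. There are 200 camera calls.

## Task

The slotted bench rack lacks its right-hand arm: take the loose blue arm, hook both its claws into the top pair of slots of the right-hand upright, level with the arm on the left, and press it down, firmly but without forcing, until it is fully home and the brass lock pin springs out through the notch in its plate. Then lay the camshaft from the bench gently into the cradles of the two arms, about centred, let go of it, and leave the other things on the bench as they are.

Things in the scene. Friction and masses are not known exactly. Their poses are not given: they have to be found in the camera images.
- bracket: Loose blue steel J arm, 0.18 kg, standing on its underside. x points out of its plate's rear (as the claws do), z up; origin on the plate's rear face, mid width, level with the underside. Plate 4 mm thick, 40 wide (y), 72 high. Bar 28 mm wide, 24 high, x -133..-4 mm. A rear stop (x -73..-67) and upturned nose (x -133..-127), 18 mm above the bar, make a cradle with a 2 mm lining (floor z 26).
- bracket_grip (a point): Where the arm's bar is best gripped across its 28 mm width, between plate and rear stop: x -30, y 0, z 18 mm in the arm's frame. Grip it firmly so that it cannot tip nose-down; its centre of mass is at x -50. Nothing but the thin plate (72 mm high) and rear stop rises above the bar.
- bracket_claw (a point): Root of the arm's upper claw on the plate's rear face, x 0, y 0, z 49 mm in the arm's frame (underside of the claw's neck); the lower claw is 39 mm below. Claws are 6 mm thick in y; necks 6 mm high, x 0..8; at each end a rounded, tapered lip (x 4..13.5) hangs to 8 mm below the neck's underside.
- rack_home (a point): Where the arm's origin and axes lie when home in the right-hand upright (x into the upright, away from the robot, z up), but true only to 7 mm in height: the slotted frame is clamped up to 7 mm higher or lower, so its seat must be felt. Face of the upright at x 0, 4 mm thick, hollow behind. Top two slots: z 10..42 and 49..81 mm, centred on y 0, 11 mm wide. Upright ends at z 88.
- rack: Grey slotted rack, two uprights (40 mm channels) 180 mm apart along y, left one with its arm fitted; origin on the bench midway under their faces, axes as rack_home's. Claws enter with the arm 8 to 26 mm above home (17 mid), plate on the face; lowered slowly, the tapered lips go behind it and draw it tight, necks land on the slots' lower edges. Sinking takes a few newtons of push, then a hard stop; pushing with over about 20 N is forcing it.
- lock_pin (a joint): Brass spring pin, 6 mm across, standing 8 mm out of the right-hand upright's face, beside the slots, centre y -12.8, z 39.5 mm from rack_home (to the same 7 mm). 0 = fully out, 0.008 m = pushed in flush; 3 N to start, 4.6 N flush. The arm's plate pushes it in as the claws enter; once the arm is less than about 1.5 mm above its seat the pin springs out through the notch in the plate's right edge (z 35..44, y -20..-8 of the arm) and locks it.
- cradle_mid (a point): Midway between the cradles of the two arms, on their floor's level (to the same 7 mm, 121 mm above the bench); axes as the rack's: x away from the robot, y to the left along the uprights, z up. The camshaft's origin belongs here, its length along y. Nothing stands between the arms; the cradles are 54 mm long in x, their walls 16 mm high.
- camshaft: Dark steel camshaft on the bench before the rack, 418 mm long (its y), about 50 mm over the lobes, 32 mm across (x) where it is gripped, 0.85 kg; origin at mid length on its underside (z 0), shaft axis 24 mm above. Grip it across x near the middle.
- spray_oil: Bystander: aerosol can, 66 mm across, 264 mm high, origin under its centre.
- tin_low: Bystander: flat tin with green lid, 77 mm across, 37 mm high, origin under its centre.
- tappet_0: Bystander: steel tappet, 31 mm across, 25 mm high, origin under its centre.
- tappet_1: Bystander: another such tappet.
- driver_red: Bystander: screwdriver with red handle, 241 mm long, lying on the bench, origin under its middle.
- spanner_0: Bystander: flat spanner, 183 mm long, lying on the bench, origin under its middle.

How it is judged:
By the outcome, as a careful person would: the job done as asked, in the order asked, and still so for the second after the job is handed in, with the robot touching nothing.
It also fails if it takes over 59 s, if anything falls off the work surface, if the arm or the gripper's body presses on something with over 40 N, if the wrist force passes 120 N, or if a joint passes its speed limit or range.

## Working session

There is one attempt and no reset: what is moved stays moved. The work goes in short steps, Python scripts to look and compute and a tool call to move; the robot and the scene stay as the last step left them, time stands still between calls to the robot, and variables do not carry over. Pictures are saved under pics/ and viewed, at most 10 in all, crops included, and the job is handed in when it is done.

Besides the shell and the picture viewer there is one more tool, called after "Emit:" as name([rows], argument=value, ...), one row to a line, values as JSON. carry_out: Moves the arm, as the interface text tells. Its arguments: {"type":"object","properties":{"rows":{"type":"array"},"newtons":{"type":"number"}},"required":["rows"]}

```bash
mkdir -p pics; cat > h.py <<'E'
import numpy as np, cv2
from scipy.spatial.transform import Rotation as R
from bench import r
np.set_printoptions(precision=4,suppress=True)
def cw(cam,p):
    i=r.camera_info(cam); M=R.from_rotvec(np.ravel(i["rvec"])).as_matrix()
    return M.T@(np.ravel(p)-np.ravel(i["tvec"]))
def find(cam,names,shot=True):
    if shot: img=r.read_camera(cam)
    for n in names:
        for d in r.place_of(cam,n)[:2]: print(cam,n,round(d["score"],2),cw(cam,d["position"]))
def st():
    o=r.observe(); print("t",o["time_s"],"p",np.array(o["position"]),"w",o["width"],"F",np.array(o["ft_force"]),"T",np.array(o["wrist_torque"]),"g",o["grasp_force"]); print(R.from_quat(o["tcp_rot"]).as_matrix()); print("q",np.array(o["joint_pos"]))
E
python3 - <<'E'
from h import *
st()
a=r.read_camera("top");b=r.read_camera("side")
cv2.imwrite("pics/a.png",a);cv2.imwrite("pics/b.png",b)
N=["bracket","bracket_grip","bracket_claw","rack_home","rack","lock_pin","cradle_mid","camshaft","spray_oil","tin_low","tappet_0","driver_red","spanner_0"]
find("top",N,False);find("side",N[:8],False)
E
```

```text
t 0.0 p [0.158  0.5262 0.2043] w 0.0940414104052964 F [-0.3924 -0.4899  0.9662] T [-0.055   0.0123 -0.0163] g 0.0
[[-0.9577  0.2876 -0.0008]
 [ 0.2876  0.9577 -0.002 ]
 [ 0.0002 -0.0022 -1.    ]]
q [ 1.1759  0.0879  1.3722 -0.      1.6836 -0.1031]
top bracket 0.89 [ 0.476  -0.2261  0.0012]
top bracket_grip 0.79 [ 0.4797 -0.2557  0.0173]
top bracket_claw 0.74 [ 0.4771 -0.2294  0.0543]
top rack_home 0.75 [ 0.6265 -0.2666  0.094 ]
top rack_home 0.38 [ 0.5282 -0.4525  0.0022]
top rack 0.94 [ 0.6224 -0.1773  0.0035]
top rack 0.69 [ 0.4762 -0.2283  0.0022]Traceback (most recent call last):
  File "<stdin>", line 6, in <module>
  File "h.py", line 11, in find
    for d in r.place_of(cam,n)[:2]: print(cam,n,round(d["score"],2),cw(cam,d["position"]))
             ~~~~~~~~~~^^^^^^^
ValueError: it knows: bracket, bracket_claw, bracket_grip, camshaft, cradle_mid, driver_red, rack, rack_home, spanner, spray_oil, tappet, tin_low
```

```bash
python3 - <<'E'
from h import *
N=["bracket","bracket_grip","bracket_claw","rack_home","rack","cradle_mid","camshaft"]
find("top",["cradle_mid","camshaft","spray_oil","tin_low","tappet","driver_red","spanner"]);find("side",N)
for c in("top","side"):
    i=r.camera_info(c);M=R.from_rotvec(np.ravel(i["rvec"])).as_matrix();print(c,-M.T@np.ravel(i["tvec"]),M[2],np.array(i["intrinsics"])[0])
E
```

```text
top camshaft 0.82 [ 0.4376  0.1891 -0.0002]
top spray_oil 0.94 [ 0.6998  0.0674 -0.0028]
top tin_low 0.87 [ 0.5296 -0.4558 -0.0037]
top tin_low 0.54 [ 0.4404  0.1899 -0.0014]
top tappet 0.66 [ 0.5952 -0.4061  0.0023]
top tappet 0.64 [ 0.5641 -0.3935  0.0021]
top driver_red 0.77 [ 0.6698 -0.4032  0.0031]
top spanner 0.75 [ 0.3812 -0.3998  0.0008]
top spanner 0.71 [ 0.4395  0.1915 -0.0051]
side bracket 0.64 [ 0.4754 -0.2307  0.0061]
side bracket_grip 0.59 [ 0.4833 -0.2594  0.0195]
side bracket_claw 0.56 [ 0.4738 -0.2285  0.0528]
side rack_home 0.61 [ 0.6246 -0.2698  0.0939]
side rack 0.85 [ 0.6286 -0.1763 -0.0009]
side cradle_mid 0.84 [ 0.5247 -0.1818  0.1193]
side camshaft 0.68 [0.4418 0.1894 0.0015]
top [ 0.311  -0.118   1.4559] [ 0.1688  0.015  -0.9855] [531.4478   0.     326.0473]
side [ 0.0911 -0.9245  0.5784] [ 0.4362  0.7897 -0.4313] [491.7833   0.     318.575 ]
```

View pics/a.png

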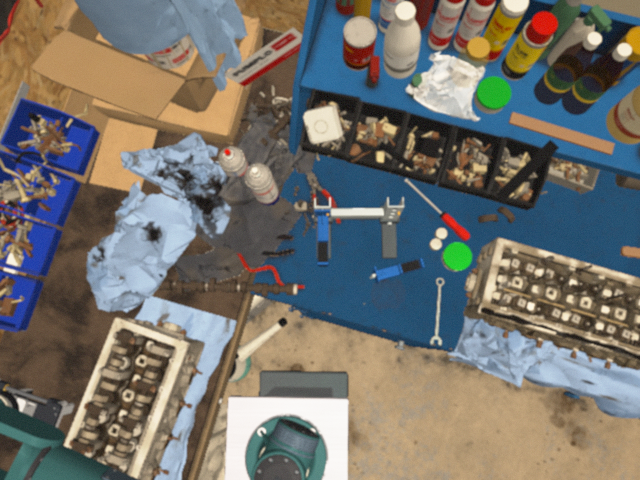

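View pics/b.png

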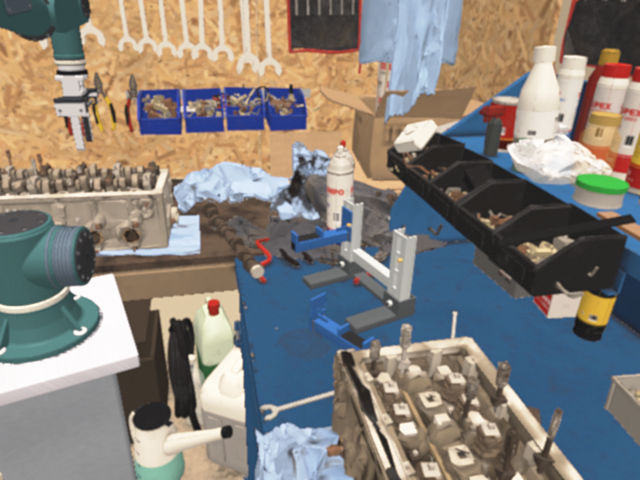

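The top picture shows the loose bracket at about (398,268), plate end on the left. The rack uprights are at (322,207) and (395,207), the camshaft runs from (165,285) to (303,290), and the tappets and tin are to the right of the bracket. In the side picture the left arm is fitted at (318,238) and the loose arm lies at (340,322). Both agree with the networks, so I'll move in closer.

```bash
cat >> h.py <<'E'
import json
def plan(p,yaw=None,step=0.04,p0=None,R0=None,n=0):
    """rows from the present pose to TCP p, tool down with tool x at yaw deg"""
    o=r.observe(); p0=np.array(o["position"]) if p0 is None else np.array(p0)
    R0=R.from_quat(o["tcp_rot"]) if R0 is None else R0
    if yaw is None: R1=R0
    else:
        a=np.deg2rad(yaw); R1=R.from_matrix(np.array([[np.cos(a),np.sin(a),0],[np.sin(a),-np.cos(a),0],[0,0,-1.]]))
    rv=(R0.inv()*R1).as_rotvec(); d=np.array(p)-p0
    n=max(n,int(np.ceil(max(np.linalg.norm(d)/step,np.linalg.norm(rv)/0.122,1))))
    print(n,"rows"); Rk=R0
    for k in range(n):
        print(json.dumps([[round(float(x),4) for x in Rk.inv().apply(d/n)],[round(float(x),3) for x in rv/n]]))
        Rk=Rk*R.from_rotvec(rv/n)
    return np.array(p),R1
E
python3 -c "
from h import *
plan([0.481,-0.257,0.17],103)"
```

```text
22 rows
[[-0.0243, -0.0299, 0.0016], [0.0, -0.0, 0.048]]
[[-0.0257, -0.0287, 0.0016], [0.0, -0.0, 0.048]]
[[-0.027, -0.0274, 0.0016], [0.0, -0.0, 0.048]]
[[-0.0283, -0.0261, 0.0016], [0.0, -0.0, 0.048]]
[[-0.0295, -0.0247, 0.0016], [0.0, -0.0, 0.048]]
[[-0.0307, -0.0233, 0.0016], [0.0, -0.0, 0.048]]
[[-0.0318, -0.0218, 0.0016], [0.0, -0.0, 0.048]]
[[-0.0328, -0.0203, 0.0016], [0.0, -0.0, 0.048]]
[[-0.0337, -0.0187, 0.0016], [0.0, -0.0, 0.048]]
[[-0.0346, -0.017, 0.0016], [0.0, -0.0, 0.048]]
[[-0.0353, -0.0154, 0.0016], [0.0, -0.0, 0.048]]
[[-0.036, -0.0137, 0.0016], [0.0, -0.0, 0.048]]
[[-0.0366, -0.0119, 0.0016], [0.0, -0.0, 0.048]]
[[-0.0372, -0.0102, 0.0016], [0.0, -0.0, 0.048]]
[[-0.0376, -0.0084, 0.0016], [0.0, -0.0, 0.048]]
[[-0.038, -0.0066, 0.0016], [0.0, -0.0, 0.048]]
[[-0.0382, -0.0047, 0.0016], [0.0, -0.0, 0.048]]
[[-0.0384, -0.0029, 0.0016], [0.0, -0.0, 0.048]]
[[-0.0385, -0.0011, 0.0016], [0.0, -0.0, 0.048]]
[[-0.0385, 0.0008, 0.0016], [0.0, -0.0, 0.048]]
[[-0.0384, 0.0026, 0.0016], [0.0, -0.0, 0.048]]
[[-0.0383, 0.0045, 0.0016], [0.0, -0.0, 0.048]]
```

Emit:
carry_out([
  [1,[-0.024,-0.03,0.001],[0,0,0.048]],
  [1,[-0.026,-0.029,0.001],[0,0,0.048]],
  [1,[-0.027,-0.027,0.001],[0,0,0.048]],
  [1,[-0.028,-0.026,0.001],[0,0,0.048]],
  [1,[-0.03,-0.025,0.001],[0,0,0.048]],
  [1,[-0.031,-0.023,0.001],[0,0,0.048]],
  [1,[-0.032,-0.022,0.001],[0,0,0.048]],
  [1,[-0.033,-0.02,0.001],[0,0,0.048]],
  [1,[-0.034,-0.019,0.001],[0,0,0.048]],
  [1,[-0.035,-0.017,0.001],[0,0,0.048]],
])

```text
time_s: 1.98
position: [0.3061, 0.1677, 0.1958]
tcp_rot: [0.377, 0.926, 0.001, 0.001]
ft_force: [0.9, 0.1, -0.3]
width: 0.0941
grasp_force: 0.0
```

Emit:
carry_out([
  [1,[-0.035,-0.015,0.001],[0,0,0.048]],
  [1,[-0.036,-0.014,0.001],[0,0,0.048]],
  [1,[-0.037,-0.012,0.001],[0,0,0.048]],
  [1,[-0.037,-0.01,0.001],[0,0,0.048]],
  [1,[-0.038,-0.008,0.001],[0,0,0.048]],
  [1,[-0.038,-0.007,0.001],[0,0,0.048]],
  [1,[-0.038,-0.005,0.001],[0,0,0.048]],
  [1,[-0.038,-0.003,0.001],[0,0,0.048]],
  [1,[-0.038,-0.001,0.001],[0,0,0.048]],
  [1,[-0.038,0.001,0.001],[0,0,0.048]],
])

```text
time_s: 2.82
position: [0.4513, -0.1881, 0.1855]
tcp_rot: [0.587, 0.81, 0.0, 0.0]
ft_force: [0.1, 0.7, 0.8]
width: 0.0939
grasp_force: 0.0
```

Emit:
carry_out([
  [1,[-0.038,0.003,0.002],[0,0,0.048]],
  [1,[-0.038,0.004,0.002],[0,0,0.048]],
  [1,[0,0,0],[0,0,0]],
])

```text
time_s: 3.07
position: [0.4806, -0.2622, 0.179]
tcp_rot: [0.627, 0.779, -0.001, -0.001]
ft_force: [-0.5, 0.9, -0.5]
width: 0.0938
grasp_force: 0.0
```

```bash
python3 - <<'E'
from h import *
st()
i=r.camera_info("wrist");print(i); M=R.from_rotvec(np.ravel(i["rvec"])).as_matrix();print(-M.T@np.ravel(i["tvec"]),M[2])
a=r.read_camera("wrist");cv2.imwrite("pics/c.png",a)
find("wrist",["bracket","bracket_grip","bracket_claw","rack_home","rack","cradle_mid"],False)
m=r.trace("wrist","bracket")[0]["mask"].astype(np.uint8)
mt=r.read_camera("top") is None
for c in("top",):
    m=r.trace(c,"bracket")[0]["mask"]; print(m.sum())
E
```

```text
t 3.0667 p [ 0.4806 -0.2622  0.179 ] w 0.09378451290487193 F [-0.5312  0.8805 -0.5095] T [-0.0974  0.0745  0.0234] g 0.0
[[-0.2147  0.9767 -0.0022]
 [ 0.9767  0.2147 -0.001 ]
 [-0.0005 -0.0023 -1.    ]]
q [-0.6017  0.0893  1.4208 -0.0021  1.6327 -0.8182]
{'intrinsics': array([[371.6483,   0.    , 326.1735],
       [  0.    , 371.6483, 232.3793],
       [  0.    ,   0.    ,   1.    ]]), 'rvec': array([-2.8516, -0.3093, -0.0407]), 'tvec': array([-0.414 , -0.3682,  0.2699])}
[ 0.4652 -0.186   0.359 ] [ 0.0568 -0.265  -0.9626]
wrist bracket 0.78 [ 0.4797 -0.2226  0.0031]
wrist bracket 0.25 [ 0.4836 -0.2532  0.0205]
wrist bracket_grip 0.57 [ 0.4835 -0.2535  0.0212]
wrist bracket_claw 0.73 [ 0.4734 -0.223   0.0487]
wrist rack_home 0.97 [ 0.6237 -0.2621  0.0963]
wrist rack 0.76 [ 0.6226 -0.1676  0.0047]
165
```

View pics/c.png

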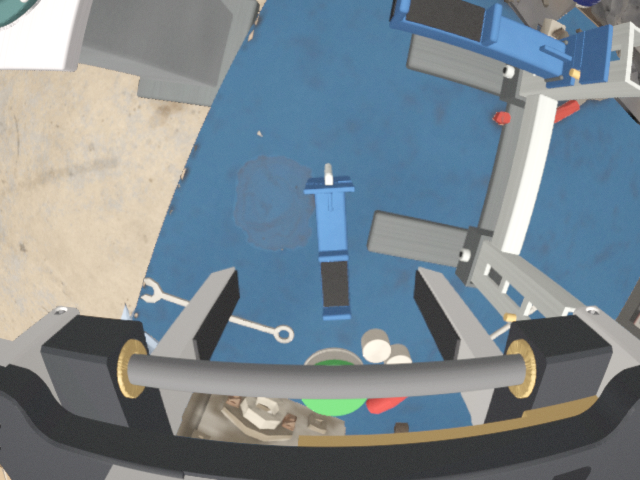

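The wrist picture shows the bracket between the open fingers, with the plate at (329,187) and the nose at (336,315). The rack's right pin is at (511,318) and its left pin at (575,73). Next I'll deproject these points.

```bash
cat >> h.py <<'E'
def ray(cam,uv,i=None):
    i=i or r.camera_info(cam); K=np.array(i["intrinsics"]); M=R.from_rotvec(np.ravel(i["rvec"])).as_matrix(); c=-M.T@np.ravel(i["tvec"])
    x=(uv[0]-K[0,2])/K[0,0]; y=(uv[1]-K[1,2])/K[1,1]
    if cam=="wrist":
        t=np.hypot(x,y); d=np.array([x/t*np.sin(t),y/t*np.sin(t),np.cos(t)])
    else: d=np.array([x,y,1.])
    return c,M.T@d
def at_z(cam,uv,z):
    c,d=ray(cam,uv); return c+d*(z-c[2])/d[2]
E
python3 - <<'E'
from h import *
for uv,z in [((316,205),.024),((343,203),.024),((323,255),.024),((347,253),.024),((324,318),.042),((350,316),.042),((306,183),.072),((353,183),.072),((511,318),.1335),((575,73),.1335),((329,187),.072)]: print(uv,z,at_z("wrist",uv,z))
m=r.read_camera("wrist");M=r.trace("wrist","bracket")[0]["mask"]
c=m[150:330,290:370].copy(); c[M[150:330,290:370]^cv2.erode(M.astype(np.uint8),np.ones((3,3)))[150:330,290:370].astype(bool)]=(0,0,255)
c=cv2.resize(c,None,fx=3.3,fy=3.3,interpolation=cv2.INTER_NEAREST)
d=cv2.resize(m[0:360,360:640],(467,600))
o=np.zeros((600,780,3),np.uint8);o[:c.shape[0],:c.shape[1]]=c;o[:,300:767]=d
cv2.imwrite("pics/d.png",o)
E
```

```text
(316, 205) 0.024 [ 0.4699 -0.2489  0.024 ]
(343, 203) 0.024 [ 0.4939 -0.2415  0.024 ]
(323, 255) 0.024 [ 0.487  -0.2953  0.024 ]
(347, 253) 0.024 [ 0.5091 -0.2882  0.024 ]
(324, 318) 0.042 [ 0.501  -0.3527  0.042 ]
(350, 316) 0.042 [ 0.5253 -0.345   0.042 ]
(306, 183) 0.072 [ 0.4575 -0.2235  0.072 ]
(353, 183) 0.072 [ 0.4935 -0.2153  0.072 ]
(511, 318) 0.1335 [ 0.6316 -0.2777  0.1335]
(575, 73) 0.1335 [ 0.6243 -0.0886  0.1335]
(329, 187) 0.072 [ 0.4758 -0.2227  0.072 ]
```

View pics/d.png

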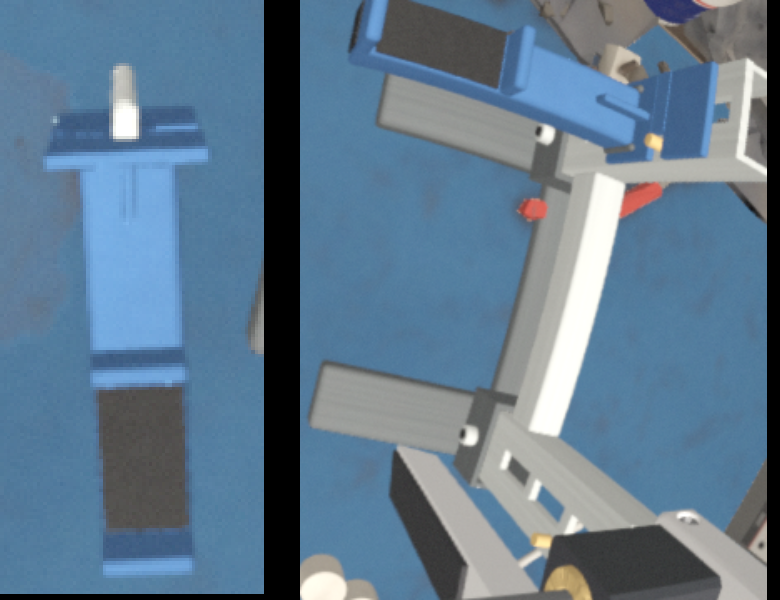

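The crop shows the bracket symmetric about its axis: plate top rear edge at (328,196), rear stop top at (332,264), nose tip at (334.5,324). Its claws point up in the image.

```bash
python3 - <<'E'
from h import *
P=[]
L=[((328.2,196.1),.072,0),((332.1,264.2),.042,-.070),((334.5,323.5),.042,-.133),((330,200),.024,None)]
P=[at_z("wrist",uv,z) for uv,z,_ in L]; print(np.array(P))
xs=np.array([0,-.07,-.133]); Q=np.array(P[:3])[:,:2]
d=Q[0]-Q[2]; print(np.linalg.norm(d), "yaw",np.degrees(np.arctan2(d[1],d[0])))
u=d/np.linalg.norm(d); o=np.mean([q-u*x for q,x in zip(Q,xs)],0); print("origin",o,"grip",o-.03*u)
E
```

```text
[[ 0.4768 -0.2302  0.072 ]
 [ 0.4958 -0.2963  0.042 ]
 [ 0.5123 -0.3567  0.042 ]
 [ 0.4815 -0.2417  0.024 ]]
0.13139524424096888 yaw 105.68164641987465
origin [ 0.4767 -0.2292] grip [ 0.4848 -0.2581]
```

```bash
python3 - <<'E'
from h import *
p,q=plan([0.4856,-0.2610,0.06],105.7)
plan([0.4856,-0.2610,0.003],p0=p,R0=q,step=.03)
E
```

```text
4 rows
[[-0.0015, 0.0011, 0.0305], [0.0, 0.0, -0.013]]
[[-0.0015, 0.0011, 0.0305], [0.0, 0.0, -0.013]]
[[-0.0015, 0.0011, 0.0305], [0.0, 0.0, -0.013]]
[[-0.0016, 0.0011, 0.0305], [0.0, 0.0, -0.013]]
2 rows
[[0.0, 0.0, 0.0285], [0.0, 0.0, 0.0]]
[[0.0, 0.0, 0.0285], [0.0, 0.0, 0.0]]
```

Emit:
carry_out([
  [1,[-0.0015,0.001,0.03],[0,0,-0.013]],
  [1,[-0.0015,0.001,0.03],[0,0,-0.013]],
  [1,[-0.0015,0.001,0.03],[0,0,-0.013]],
  [1,[-0.0015,0.001,0.03],[0,0,-0.013]],
  [1,[0,0,0.03],[0,0,0]],
  [1,[0,0,0.016],[0,0,0]],
  [1,[0,0,0],[0,0,0]],
  [1,[0,0,0],[0,0,0]],
])

```text
time_s: 4.33
position: [0.4841, -0.2606, 0.0189]
tcp_rot: [0.603, 0.798, -0.0, -0.001]
ft_force: [-11.1, 5.0, 16.7]
width: 0.0937
grasp_force: 8.5
```

```bash
python3 - <<'E'
from h import *
st(); p,q=plan([0.4856,-0.2610,0.003],105.7)
E
```

```text
t 4.3333 p [ 0.4841 -0.2606  0.0189] w 0.09374557259938154 F [-11.1458   5.0482  16.6519] T [1.1198 1.2565 0.2547] g 8.525260426104069
[[-0.2727  0.9621 -0.0022]
 [ 0.9621  0.2727  0.0015]
 [ 0.0021 -0.0017 -1.    ]]
q [-0.5971  0.2004  1.6245  0.      1.3193 -0.8733]
1 rows
[[-0.0008, 0.0014, 0.0159], [-0.002, -0.002, 0.002]]
```

Emit:
carry_out([
  [1,[0,0,-0.02],[0,0,0]],
  [0.5,[0,0,0],[0,0,0]],
  [0.5,[0,0,0],[0,0,0]],
])

```text
time_s: 4.58
position: [0.4862, -0.2621, 0.0367]
tcp_rot: [0.603, 0.797, 0.0, 0.002]
ft_force: [0.5, 0.5, 0.7]
width: 0.0842
grasp_force: 0.0
```

```bash
python3 - <<'E'
from h import *
st(); a=r.read_camera("wrist");cv2.imwrite("pics/e.png",a)
find("wrist",["bracket","bracket_grip","bracket_claw"],False)
plan([0.4856,-0.2610,0.003],105.7)
E
```

```text
t 4.5833 p [ 0.4862 -0.2621  0.0367] w 0.08423708437501011 F [0.462  0.466  0.7403] T [-0.074   0.0267  0.0248] g 0.0
[[-0.2717  0.9624  0.0031]
 [ 0.9624  0.2717 -0.002 ]
 [-0.0027  0.0024 -1.    ]]
q [-0.5971  0.1839  1.6054  0.0001  1.3486 -0.8723]
wrist bracket 0.61 [ 0.4767 -0.2265  0.0013]
wrist bracket_grip 0.7 [ 0.4808 -0.2579  0.0155]
wrist bracket_claw 0.7 [ 0.4751 -0.225   0.0476]
1 rows
[[-0.0003, 0.0011, 0.0311], [-0.001, -0.002, 0.001]]
```

View pics/e.png

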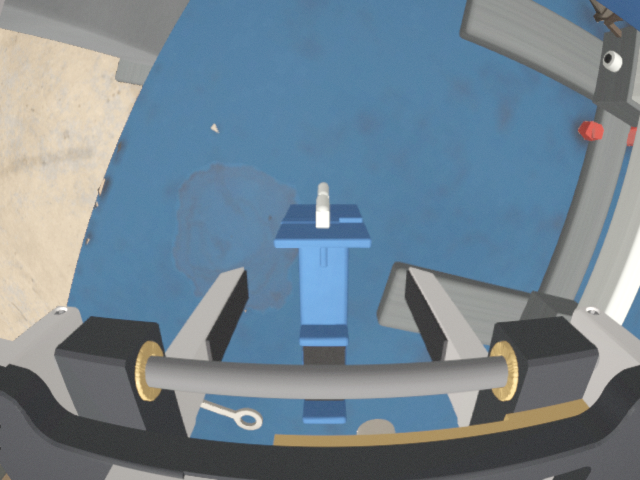

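The picture shows the right finger above the rack's foot, whose left end is at about (378,322). That foot is what the finger touched, so I'll narrow the fingers before going down.

```bash
python3 - <<'E'
from h import *
o=r.observe();Rt=R.from_quat(o["tcp_rot"]);p=np.array(o["position"])
for uv in [(397,263),(378,322)]:
    for z in (.012,.018):
        w=at_z("wrist",uv,z); print(uv,w,"tool",Rt.inv().apply(w-p))
for uv in [(300,300),(347,300)]: print(Rt.inv().apply(at_z("wrist",uv,.024)-p))
E
```

```text
(397, 263) [ 0.5249 -0.2475  0.012 ] tool [0.0021 0.0426 0.0221]
(397, 263) [ 0.5231 -0.2456  0.018 ] tool [0.0043 0.0413 0.0161]
(378, 322) [ 0.5266 -0.2878  0.012 ] tool [-0.0373  0.0333  0.022 ]
(378, 322) [ 0.5248 -0.2848  0.018 ] tool [-0.0339  0.0323  0.016 ]
[-0.0157 -0.0139  0.0101]
[-0.0157  0.0128  0.0101]
```

Emit:
carry_out([
  [0.42,[0,0,0],[0,0,0]],
  [0.42,[0,0,0],[0,0,0]],
  [0.42,[0,0,0],[0,0,0]],
  [0.42,[0,0,0],[0,0,0]],
  [0.42,[0,0,0],[0,0,0]],
  [0.42,[0,0,0],[0,0,0]],
  [0.42,[0,0,0],[0,0,0]],
])

```text
time_s: 5.37
position: [0.4852, -0.2615, 0.0355]
tcp_rot: [0.604, 0.797, 0.0, 0.0]
ft_force: [-0.3, 0.0, 0.3]
width: 0.0395
grasp_force: 0.0
```

Emit:
carry_out([
  [0.42,[0,0,0.016],[0,0,0]],
  [0.42,[0,0,0.016],[0,0,0]],
  [0.42,[0,0,0],[0,0,0]],
  [0,[0,0,0],[0,0,0]],
  [0,[0,0,0],[0,0,0]],
  [0,[0,0,0],[0,0,0]],
  [0,[0,0,0],[0,0,0]],
], newtons=55)

```text
time_s: 5.95
position: [0.4855, -0.2617, 0.0042]
tcp_rot: [0.604, 0.797, 0.0, 0.0]
ft_force: [-0.1, -0.9, -0.2]
width: 0.0275
grasp_force: 55.0
```

The grip is good. I'll lift it and turn it toward the rack, above it, so the wrist camera looks down on the uprights.

```bash
python3 - <<'E'
from h import *
p,q=plan([0.4855,-0.2617,0.1],step=.035)
plan([0.53,-0.22,0.25],0,p0=p,R0=q)
E
```

```text
3 rows
[[-0.0, 0.0, -0.0319], [0.0, 0.0, 0.0]]
[[-0.0, 0.0, -0.0319], [0.0, 0.0, 0.0]]
[[-0.0, 0.0, -0.0319], [0.0, 0.0, 0.0]]
16 rows
[[0.0017, 0.0034, -0.0094], [0.0, -0.0, 0.115]]
[[0.0021, 0.0032, -0.0094], [0.0, -0.0, 0.115]]
[[0.0025, 0.0029, -0.0094], [0.0, -0.0, 0.115]]
[[0.0028, 0.0026, -0.0094], [0.0, -0.0, 0.115]]
[[0.0031, 0.0023, -0.0094], [0.0, -0.0, 0.115]]
[[0.0033, 0.0019, -0.0094], [0.0, -0.0, 0.115]]
[[0.0035, 0.0015, -0.0094], [0.0, -0.0, 0.115]]
[[0.0037, 0.0011, -0.0094], [0.0, -0.0, 0.115]]
[[0.0038, 0.0006, -0.0094], [0.0, -0.0, 0.115]]
[[0.0038, 0.0002, -0.0094], [0.0, -0.0, 0.115]]
[[0.0038, -0.0002, -0.0094], [0.0, -0.0, 0.115]]
[[0.0038, -0.0007, -0.0094], [0.0, -0.0, 0.115]]
[[0.0037, -0.0011, -0.0094], [0.0, -0.0, 0.115]]
[[0.0035, -0.0015, -0.0094], [0.0, -0.0, 0.115]]
[[0.0033, -0.0019, -0.0094], [0.0, -0.0, 0.115]]
[[0.0031, -0.0023, -0.0094], [0.0, -0.0, 0.115]]
```

Emit:
carry_out([
  [0,[0,0,-0.025],[0,0,0]],
  [0,[0,0,-0.035],[0,0,0]],
  [0,[0,0,-0.035],[0,0,0]],
  [0,[0.002,0.003,-0.01],[0,0,0.115]],
  [0,[0.002,0.003,-0.01],[0,0,0.115]],
  [0,[0.002,0.003,-0.01],[0,0,0.115]],
  [0,[0.003,0.003,-0.01],[0,0,0.115]],
  [0,[0.003,0.002,-0.01],[0,0,0.115]],
  [0,[0.003,0.002,-0.01],[0,0,0.115]],
  [0,[0.003,0.002,-0.01],[0,0,0.115]],
])

```text
time_s: 6.78
position: [0.5046, -0.2443, 0.1691]
tcp_rot: [0.869, 0.495, 0.0, -0.0]
ft_force: [-0.9, -0.0, -1.8]
width: 0.0273
grasp_force: 55.0
```

Emit:
carry_out([
  [0,[0.004,0.001,-0.01],[0,0,0.115]],
  [0,[0.004,0.001,-0.01],[0,0,0.115]],
  [0,[0.004,0,-0.01],[0,0,0.115]],
  [0,[0.004,0,-0.01],[0,0,0.115]],
  [0,[0.004,-0.001,-0.01],[0,0,0.115]],
  [0,[0.004,-0.001,-0.01],[0,0,0.115]],
  [0,[0.003,-0.001,-0.01],[0,0,0.115]],
  [0,[0.003,-0.002,-0.01],[0,0,0.115]],
  [0,[0.003,-0.002,0],[0,0,0.115]],
  [0,[0,0,0],[0,0,0]],
])

```text
time_s: 7.62
position: [0.5307, -0.2206, 0.2496]
tcp_rot: [1.0, 0.002, 0.001, 0.0]
ft_force: [-0.1, -0.4, -2.1]
width: 0.0274
grasp_force: 55.0
```

```bash
python3 - <<'E'
from h import *
st(); a=r.read_camera("wrist");cv2.imwrite("pics/f.png",a)
find("wrist",["bracket","bracket_claw","rack_home","rack","cradle_mid"],False)
find("top",["rack_home","rack","bracket_claw","cradle_mid"]); find("side",["rack_home","bracket_claw","bracket","cradle_mid"])
E
```

```text
t 7.6167 p [ 0.5307 -0.2206  0.2496] w 0.02741615719971885 F [-0.1025 -0.4217 -2.1451] T [-0.0063  0.1141 -0.0044] g 54.996803998947144
[[ 1.      0.0047  0.0019]
 [ 0.0047 -1.     -0.0006]
 [ 0.0019  0.0006 -1.    ]]
q [-0.4929  0.1372  1.2293  0.0004  1.7732  1.0733]
wrist bracket 0.88 [ 0.5703 -0.221   0.25  ]
wrist bracket 0.19 [ 0.6254 -0.2686  0.092 ]
wrist bracket_claw 0.97 [ 0.5623 -0.222   0.2953]
wrist bracket_claw 0.35 [ 0.4397  0.188  -0.0016]
wrist rack_home 0.95 [ 0.6229 -0.2721  0.0934]
wrist rack 0.61 [ 0.6194 -0.1783  0.0008]
top rack_home 0.17 [ 0.5357 -0.2196  0.2637]
top rack 0.98 [ 0.6239 -0.1755  0.0017]
side rack_home 0.8 [ 0.6272 -0.2702  0.0953]
side bracket_claw 0.73 [ 0.5671 -0.2244  0.2946]
side bracket 0.86 [ 0.5637 -0.2253  0.2444]
side cradle_mid 0.61 [ 0.5243 -0.1814  0.1228]
```

View pics/f.png

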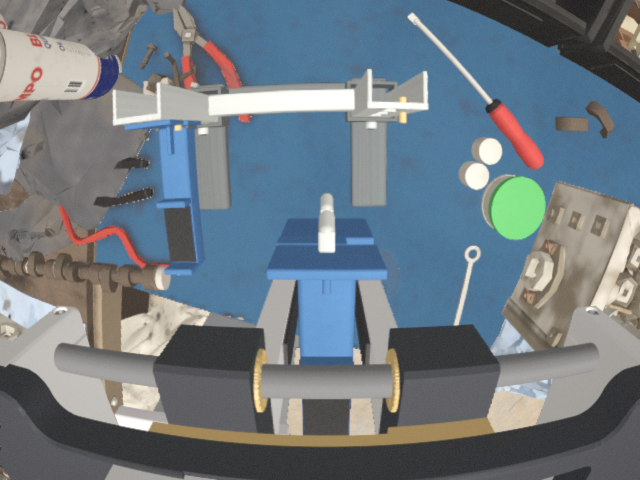

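The picture shows the held bracket's plate at (327,265) and the rack beyond it, with the right upright's face around (370..428,105), its brass pin at (403,107), and the left upright at (115..160,120). I'll crop the uprights for their edges.

```bash
python3 - <<'E'
from h import *
a=cv2.imread("pics/f.png")
c=cv2.resize(a[60:140,100:230],None,fx=6,fy=6,interpolation=cv2.INTER_CUBIC)[:,:780]
d=cv2.resize(a[60:140,330:460],None,fx=6,fy=6,interpolation=cv2.INTER_CUBIC)[:,:780]
o=cv2.resize(np.vstack([c,d]),None,fx=.62,fy=.62)
cv2.imwrite("pics/g.png",o);print(o.shape)
E
```

```text
(595, 484, 3)
```

View pics/g.png

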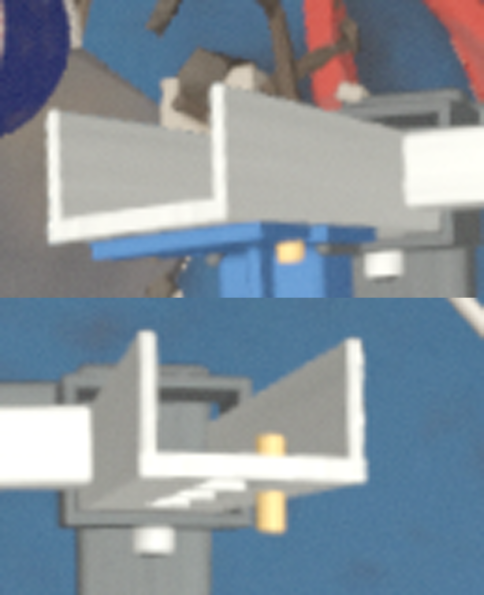

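```bash
python3 - <<'E'
from h import *
from scipy.optimize import least_squares
i=r.camera_info("wrist");K=np.array(i["intrinsics"]);M=R.from_rotvec(np.ravel(i["rvec"])).as_matrix();t=np.ravel(i["tvec"])
def proj(P):
    c=M@P+t; th=np.arctan2(np.hypot(c[0],c[1]),c[2]); s=th/np.hypot(c[0],c[1]); return np.array([K[0,0]*c[0]*s+K[0,2],K[1,1]*c[1]*s+K[1,2]])
uv=np.array([(113.4,125.1),(161.3,118.9),(368.2,108.0),(428.1,109.6)])
ys=[.11,.07,-.07,-.11]
def f(v,z=None):
    x,y,a=v[:3]; zz=v[3] if z is None else z
    return np.ravel([proj(np.array([x-np.sin(a)*l,y+np.cos(a)*l,zz]))-u for l,u in zip(ys,uv)])
s=least_squares(f,[.625,-.177,0,.183]);print(s.x,np.degrees(s.x[2]),s.fun)
for z in(.176,.183,.19):
    s=least_squares(f,[.625,-.177,0],kwargs=dict(z=z)); a=s.x[2]; print(z,s.x,np.degrees(a),"home",s.x[0]+.09*np.sin(a),s.x[1]-.09*np.cos(a),"rms",np.std(s.fun))
# pin tip: (271,530) crop
for z in(.128,.1345,.141): print(at_z("wrist",(330+271/3.72,60+(530-297.6)/3.72),z))
# bracket plate top edges in hand
for uv in[(268,275),(386,275),(279,220),(373,220)]: print(at_z("wrist",uv,.2496-.0042+.072))
E
```

```text
[ 0.6239 -0.1782  0.0215  0.1866] 1.2324477090184847 [ 0.0795  0.026  -0.0607 -0.0334 -0.0874  0.0051  0.0851  0.0026]
0.176 [ 0.6243 -0.1772  0.0227] 1.302064512639032 home 0.6263470993957905 -0.26714878768806444 rms 3.556250968708448
0.183 [ 0.624  -0.1779  0.0219] 1.256723199268533 home 0.6260064432606958 -0.2678488129009505 rms 1.2274220702675858
0.19 [ 0.6238 -0.1785  0.0211] 1.208026537161981 home 0.6256630988021118 -0.2685234385417177 rms 1.220391681160902
[ 0.6184 -0.2832  0.128 ]
[ 0.6182 -0.2819  0.1345]
[ 0.6181 -0.2806  0.141 ]
[ 0.5643 -0.2026  0.3174]
[ 0.5645 -0.241   0.3174]
[ 0.5827 -0.2069  0.3174]
[ 0.5829 -0.2359  0.3174]
```

Excellent fit (residuals under 0.1 px): rack yaw 1.2°, home at about (0.626, -0.268, 0.0986). I'll go to a standoff with the claws level with the slots.

```bash
python3 - <<'E'
from h import *
p,q=plan([0.5713,-0.2681,0.120],1.23)
E
```

```text
4 rows
[[0.0102, 0.0118, 0.0321], [-0.0, -0.0, -0.004]]
[[0.0102, 0.0119, 0.0321], [-0.0, -0.0, -0.004]]
[[0.0101, 0.0119, 0.0321], [-0.0, -0.0, -0.004]]
[[0.0101, 0.012, 0.0321], [-0.0, -0.0, -0.004]]
```

Emit:
carry_out([
  [0,[0.01,0.012,0.032],[0,0,-0.004]],
  [0,[0.01,0.012,0.032],[0,0,-0.004]],
  [0,[0.01,0.012,0.032],[0,0,-0.004]],
  [0,[0.01,0.012,0.032],[0,0,-0.004]],
  [0,[0,0,0],[0,0,0]],
  [0,[0,0,0],[0,0,0]],
])

```text
time_s: 8.92
position: [0.5692, -0.2678, 0.1174]
tcp_rot: [1.0, 0.011, -0.003, -0.002]
ft_force: [-0.4, 0.7, -1.4]
width: 0.0275
grasp_force: 55.0
```

```bash
python3 - <<'E'
from h import *
st(); a=r.read_camera("wrist");cv2.imwrite("pics/i0.png",a); s=r.read_camera("side");cv2.imwrite("pics/s0.png",s)
find("wrist",["bracket","bracket_claw","rack_home"],False); find("side",["rack_home","bracket_claw","bracket"],False)
o=np.hstack([cv2.resize(a[130:330,250:450],(480,480),interpolation=cv2.INTER_CUBIC),cv2.resize(s[200:340,300:440][:, :93],(319,480),interpolation=cv2.INTER_CUBIC)])
o[:]=o; cv2.imwrite("pics/i.png",o)
E
```

```text
t 8.9167 p [ 0.5692 -0.2678  0.1174] w 0.02751471936093492 F [-0.4229  0.7071 -1.4009] T [0.0217 0.1321 0.0082] g 54.99530553817749
[[ 0.9998  0.0212 -0.0058]
 [ 0.0212 -0.9998  0.0037]
 [-0.0057 -0.0038 -1.    ]]
q [-0.53    0.2981  1.2989  0.0002  1.5514  1.0195]
wrist bracket 0.6 [ 0.6125 -0.2681  0.1233]
wrist bracket_claw 0.83 [ 0.6114 -0.2682  0.1677]
wrist rack_home 0.59 [ 0.6293 -0.2695  0.1015]
side rack_home 0.9 [ 0.624  -0.2708  0.0973]
side rack_home 0.56 [ 0.3819 -0.399   0.0005]
side bracket_claw 0.92 [ 0.6078 -0.2707  0.1647]
side bracket 0.6 [ 0.6053 -0.2726  0.1176]
```

View pics/i.png

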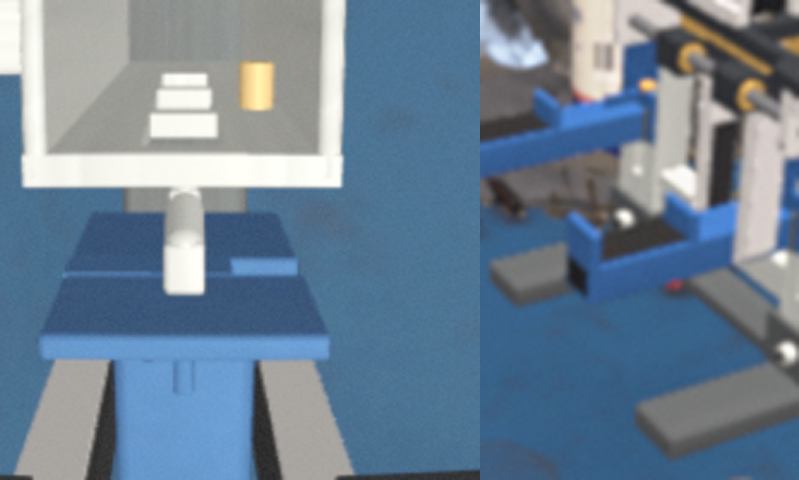

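The left crop looks down on the fit. The claw (column 184) is centred on the upright (22..343) and on its slots (about 184). I'll advance slowly.

Emit:
carry_out([
  [0,[0.004,0,-0.002],[0,0,0]],
  [0,[0.004,0,0],[0,0,0]],
  [0,[0.004,0,0],[0,0,0]],
  [0,[0.003,0,0],[0,0,0]],
  [0,[0.002,0,0],[0,0,0]],
  [0,[0,0,0],[0,0,0]],
])

```text
time_s: 9.82
position: [0.5873, -0.2681, 0.1223]
tcp_rot: [1.0, 0.011, -0.001, -0.0]
ft_force: [-4.0, -0.5, 0.5]
width: 0.0276
grasp_force: 55.0
```

Emit:
carry_out([
  [0,[0.002,0,0],[0,0,0]],
  [0,[0,0,0],[0,0,0]],
])

```text
time_s: 9.98
position: [0.5894, -0.2681, 0.1223]
tcp_rot: [1.0, 0.011, -0.001, -0.0]
ft_force: [-4.1, 0.3, 1.0]
width: 0.0275
grasp_force: 55.0
```

Emit:
carry_out([
  [0,[0.002,0,0],[0,0,0]],
  [0,[0,0,0],[0,0,0]],
])

```text
time_s: 10.15
position: [0.5905, -0.2681, 0.1223]
tcp_rot: [1.0, 0.011, -0.001, -0.0]
ft_force: [-6.3, -0.2, 1.7]
width: 0.0273
grasp_force: 55.0
```

The plate is on the face, so the claws are through, and the pin is pushed in. Now I'll lower it slowly.

Emit:
carry_out([
  [0,[0.001,0,0.001],[0,0,0]],
  [0,[0,0,0.0015],[0,0,0]],
  [0,[0,0,0.0015],[0,0,0]],
  [0,[0,0,0.0015],[0,0,0]],
  [0,[0,0,0.0015],[0,0,0]],
  [0,[0,0,0.0015],[0,0,0]],
  [0,[0,0,0.0015],[0,0,0]],
  [0,[0,0,0],[0,0,0]],
])

```text
time_s: 10.82
position: [0.5906, -0.2686, 0.1126]
tcp_rot: [1.0, 0.01, -0.002, 0.0]
ft_force: [-9.9, 0.2, 3.1]
width: 0.0274
grasp_force: 55.0
```

Emit:
carry_out([
  [0,[0,0,0.0015],[0,0,0]],
  [0,[0,0,0.0015],[0,0,0]],
  [0,[0,0,0.0015],[0,0,0]],
  [0,[0,0,0],[0,0,0]],
])

```text
time_s: 11.15
position: [0.5905, -0.2686, 0.108]
tcp_rot: [1.0, 0.01, -0.002, 0.0]
ft_force: [-8.6, -0.4, 4.2]
width: 0.0274
grasp_force: 55.0
```

Emit:
carry_out([
  [0,[0,0,0.001],[0,0,0]],
  [0,[0,0,0.001],[0,0,0]],
  [0,[0,0,0.001],[0,0,0]],
  [0,[0,0,0],[0,0,0]],
])

```text
time_s: 11.48
position: [0.5906, -0.2687, 0.105]
tcp_rot: [1.0, 0.011, -0.002, 0.0]
ft_force: [-8.4, -0.5, 2.8]
width: 0.0274
grasp_force: 55.0
```

Emit:
carry_out([
  [0,[0,0,0.001],[0,0,0]],
  [0,[0,0,0.001],[0,0,0]],
  [0,[0,0,0],[0,0,0]],
])

```text
time_s: 11.73
position: [0.5906, -0.2687, 0.1033]
tcp_rot: [1.0, 0.011, -0.002, 0.0]
ft_force: [-8.4, -1.3, 4.6]
width: 0.0273
grasp_force: 55.0
```

Emit:
carry_out([
  [0,[0,0,0.001],[0,0,0]],
  [0,[0,0,0],[0,0,0]],
])

```text
time_s: 11.9
position: [0.5906, -0.2687, 0.1033]
tcp_rot: [1.0, 0.011, -0.002, 0.0]
ft_force: [-9.8, -0.2, 6.8]
width: 0.0275
grasp_force: 55.0
```

Emit:
carry_out([
  [0,[0,0,0.001],[0,0,0]],
  [0,[0,0,0.001],[0,0,0]],
  [0,[0,0,0],[0,0,0]],
])

```text
time_s: 12.15
position: [0.5906, -0.2687, 0.1031]
tcp_rot: [1.0, 0.011, -0.002, 0.001]
ft_force: [-12.5, 1.3, 10.8]
width: 0.0281
grasp_force: 55.0
```

```bash
python3 - <<'E'
from h import *
st(); a=r.read_camera("wrist");s=r.read_camera("side");t=r.read_camera("top");cv2.imwrite("pics/w1.png",a)
o=np.hstack([cv2.resize(a[130:330,250:450],(480,480),interpolation=cv2.INTER_CUBIC),cv2.resize(s[200:340,330:423],(319,480),interpolation=cv2.INTER_CUBIC)])
cv2.imwrite("pics/j.png",o)
E
```

```text
t 12.15 p [ 0.5906 -0.2687  0.1031] w 0.028073249601057157 F [-12.5484   1.3076  10.7921] T [0.262  2.277  0.0899] g 55.00223994255066
[[ 0.9998  0.0212 -0.0031]
 [ 0.0212 -0.9998 -0.0015]
 [-0.0031  0.0014 -1.    ]]
q [-0.5128  0.3453  1.2671 -0.0028  1.5312  1.0369]
```

View pics/j.png

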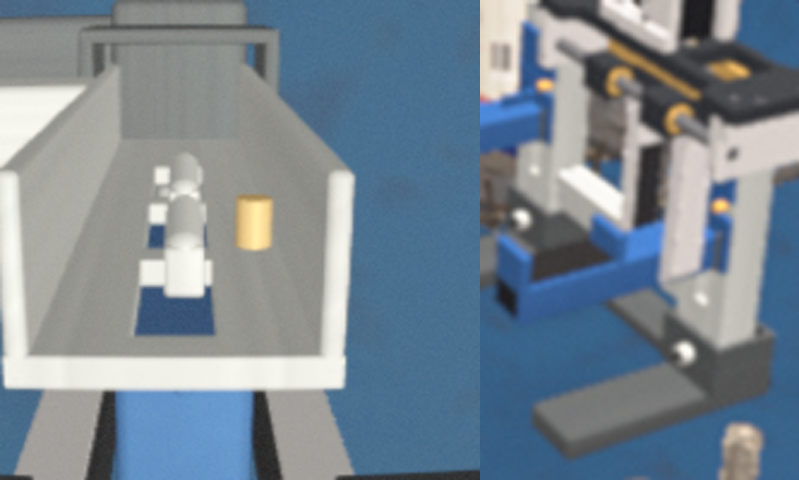

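The side crop shows the brass pin standing out beside the plate at (721,207), like the left one. The top view shows both claws sitting on the lower edges of their slots. That is a hard stop at about 11 N, so the arm is home. I'll unload, release and rise.

Emit:
carry_out([
  [0,[-0.001,0,-0.001],[0,0,0]],
  [0,[-0.001,0,-0.001],[0,0,0]],
  [0,[0,0,0],[0,0,0]],
])

```text
time_s: 12.55
position: [0.5905, -0.2687, 0.1032]
tcp_rot: [1.0, 0.011, 0.0, 0.001]
ft_force: [-5.3, -1.0, 4.5]
width: 0.0276
grasp_force: 55.0
```

Emit:
carry_out([
  [0.45,[0,0,0],[0,0,0]],
  [0.45,[0,0,0],[0,0,0]],
  [0.45,[0,0,0],[0,0,0]],
  [0.45,[0,0,0],[0,0,0]],
], newtons=40)

```text
time_s: 12.88
position: [0.5913, -0.2678, 0.1016]
tcp_rot: [1.0, 0.011, 0.0, -0.0]
ft_force: [0.7, -0.2, 0.6]
width: 0.0423
grasp_force: 0.0
```

```bash
python3 - <<'E'
from h import *
p,q=plan([0.5913,-0.2678,0.24])
plan([0.44,0.17,0.22],90,p0=p,R0=q)
E
```

```text
4 rows
[[0.0, -0.0, -0.0346], [0.0, 0.0, 0.0]]
[[0.0, -0.0, -0.0346], [0.0, 0.0, 0.0]]
[[0.0, -0.0, -0.0346], [0.0, 0.0, 0.0]]
[[0.0, -0.0, -0.0346], [0.0, 0.0, 0.0]]
13 rows
[[-0.0109, -0.0339, 0.0015], [0.0, -0.0, -0.119]]
[[-0.0068, -0.035, 0.0015], [0.0, -0.0, -0.119]]
[[-0.0026, -0.0355, 0.0015], [0.0, -0.0, -0.119]]
[[0.0017, -0.0356, 0.0015], [0.0, -0.0, -0.119]]
[[0.0059, -0.0351, 0.0015], [0.0, -0.0, -0.119]]
[[0.01, -0.0342, 0.0015], [0.0, -0.0, -0.119]]
[[0.014, -0.0328, 0.0015], [0.0, -0.0, -0.119]]
[[0.0178, -0.0309, 0.0015], [0.0, -0.0, -0.119]]
[[0.0213, -0.0285, 0.0015], [0.0, -0.0, -0.119]]
[[0.0246, -0.0258, 0.0015], [0.0, -0.0, -0.119]]
[[0.0275, -0.0227, 0.0015], [0.0, -0.0, -0.119]]
[[0.03, -0.0193, 0.0015], [0.0, -0.0, -0.119]]
[[0.0321, -0.0156, 0.0015], [0.0, -0.0, -0.119]]
```

Emit:
carry_out([
  [0.45,[0,0,-0.02],[0,0,0]],
  [0.6,[0,0,-0.04],[0,0,0]],
  [0.8,[0,0,-0.04],[0,0,0]],
  [1,[0,0,-0.04],[0,0,0]],
])

```text
time_s: 13.22
position: [0.5907, -0.2676, 0.2426]
tcp_rot: [1.0, 0.011, -0.0, -0.001]
ft_force: [0.8, -1.1, 0.4]
width: 0.0591
grasp_force: 0.0
```

Emit:
carry_out([
  [1,[-0.011,-0.034,0],[0,0,-0.119]],
  [1,[-0.007,-0.035,0],[0,0,-0.119]],
  [1,[-0.003,-0.036,0],[0,0,-0.119]],
  [1,[0.002,-0.036,0],[0,0,-0.119]],
  [1,[0.006,-0.035,0],[0,0,-0.119]],
  [1,[0.01,-0.034,0],[0,0,-0.119]],
  [1,[0.014,-0.033,0],[0,0,-0.119]],
  [1,[0.018,-0.031,0],[0,0,-0.119]],
  [1,[0.021,-0.028,0],[0,0,-0.119]],
  [1,[0.025,-0.026,0],[0,0,-0.119]],
])

```text
time_s: 14.05
position: [0.4737, 0.0715, 0.242]
tcp_rot: [0.82, 0.572, 0.001, 0.0]
ft_force: [1.1, 0.8, 0.1]
width: 0.0944
grasp_force: 0.0
```

Emit:
carry_out([
  [1,[0.028,-0.023,0],[0,0,-0.119]],
  [1,[0.03,-0.019,0],[0,0,-0.119]],
  [1,[0.032,-0.016,0],[0,0,-0.12]],
  [1,[0,0,0],[0,0,0]],
])

```text
time_s: 14.38
position: [0.4371, 0.1769, 0.2423]
tcp_rot: [0.703, 0.711, 0.001, -0.001]
ft_force: [-0.8, 0.4, 0.0]
width: 0.0939
grasp_force: 0.0
```

```bash
python3 - <<'E'
from h import *
st(); a=r.read_camera("wrist")
find("wrist",["camshaft"],False)
m=r.trace("wrist","camshaft"); print([ (round(d["score"],2),int(d["mask"].sum())) for d in m])
find("side",["bracket","camshaft","rack_home","cradle_mid"]);find("top",["camshaft","bracket","cradle_mid"])
s=r.read_camera("side")
M=m[0]["mask"]; c=a.copy(); e=M^cv2.erode(M.astype(np.uint8),np.ones((3,3))).astype(bool); c[e]=(0,0,255)
o=np.zeros((480,800,3),np.uint8); o[:]=0; o[:,:640]=c; o[:300,640:]=cv2.resize(s[200:320,360:424],(160,300),interpolation=cv2.INTER_CUBIC)
cv2.imwrite("pics/k.png",o); np.save("m.npy",M)
E
```

```text
t 14.3833 p [0.4371 0.1769 0.2423] w 0.09387407118510137 F [-0.7777  0.3517  0.021 ] T [-0.1132  0.0259 -0.0044] g 0.0
[[-0.0106  0.9999 -0.    ]
 [ 0.9999  0.0106  0.004 ]
 [ 0.004   0.     -1.    ]]
q [ 0.2613 -0.094   1.4792  0.0039  1.7554  0.2515]
wrist camshaft 0.89 [ 0.445   0.181  -0.0003]
[(0.77, 8111)]
side bracket 0.8 [ 0.6244 -0.274   0.1028]
side camshaft 0.58 [ 0.4398  0.1884 -0.0017]
side rack_home 0.61 [ 0.6239 -0.2704  0.0951]
side cradle_mid 0.76 [ 0.5264 -0.1804  0.1212]
top camshaft 0.66 [ 0.4402  0.189  -0.0036]
top bracket 0.61 [ 0.6258 -0.2711  0.1014]
```

View pics/k.png

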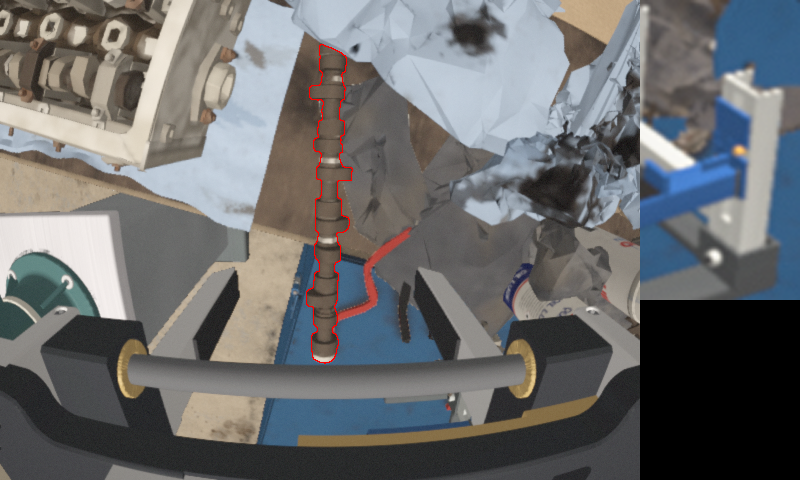

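The picture shows the camshaft traced from (323,358) at its near end to (332,44) at its far end, running nearly straight along the image. The inset shows the brass pin standing out beside the fitted arm. I'll compute the camshaft's axis.

```bash
python3 - <<'E'
from h import *
M=np.load("m.npy"); rows=np.where(M.any(1))[0]
W=[]
for v in range(rows[0]+3,rows[-1]-1,4):
    u=np.where(M[v])[0]; a=at_z("wrist",(u[0],v),.024);b=at_z("wrist",(u[-1],v),.024); W.append([(a[0]+b[0])/2,(a[1]+b[1])/2,np.hypot(*(a-b)[:2])])
W=np.array(W)
k=W[:,2]<.036
cx=np.polyfit(W[k,1],W[k,0],1); print("x=",cx, "yaw", -np.degrees(np.arctan(cx[0])),"n",k.sum(),"res",np.std(W[k,0]-np.polyval(cx,W[k,1])))
e0=at_z("wrist",(332,rows[0]),.024);e1=at_z("wrist",(323,rows[-1]),.024);print(rows[[0,-1]],e0,e1,np.linalg.norm(e0-e1),(e0+e1)/2)
for w in W: 
    if .13<w[1]<.25: print(w*1000)
E
```

```text
x= [0.0277 0.4379] yaw -1.5845836330834493 n 66 res 0.0015696538323074648
[ 44 363] [0.4474 0.3435 0.024 ] [ 0.4362 -0.0383  0.024 ] 0.381956157752754 [0.4418 0.1526 0.024 ]
[445.6264 248.6006  28.5774]
[445.6191 244.3077  26.4862]
[442.4295 240.031   28.6347]
[441.8888 235.7459  29.731 ]
[442.4111 231.4554  30.8331]
[443.4669 227.1508  28.7441]
[445.0566 222.8267  19.1868]
[445.0522 218.5235  21.3514]
[445.0481 214.2133  23.5246]
[448.8058 209.919   37.5145]
[449.3469 205.5879  38.6568]
[448.8112 201.2415  37.6473]
[449.3534 196.8835  36.6412]
[443.948  192.4949  17.2607]
[443.9429 188.1172  17.296 ]
[443.938  183.725   17.3327]
[443.3905 179.3194  18.4566]
[442.8423 174.9051  28.2982]
[442.8355 170.4621  28.3652]
[442.8288 166.0002  28.4347]
[442.8223 161.5182  28.5066]
[443.9167 157.0134  30.7829]
[447.2284 152.4824  37.4961]
[447.2346 147.9314  37.6005]
[446.6852 143.3567  36.5962]
[445.5748 138.7577  32.2481]
[441.6687 134.1415  20.0676]
```

```bash
python3 - <<'E'
from h import *
M=np.load("m.npy"); rows=np.where(M.any(1))[0]
out=[]
for v in range(rows[0],rows[-1]+1,3):
    u=np.where(M[v])[0]; a=at_z("wrist",(u[0]-.5,v),.024);b=at_z("wrist",(u[-1]+.5,v),.024); out.append("%d:%d/%d-%d"%(v,a[1]*1000,a[0]*1000,b[0]*1000))
print(" ".join(out))
for c in("top","side"):
    r.read_camera(c); d=r.trace(c,"camshaft")[0]; m=d["mask"]; v,u=np.where(m); P=np.array([at_z(c,(a,b),.024) for a,b in zip(u,v)])
    print(c,d["score"],m.sum(),"y",np.percentile(P[:,1],[0,1,50,99,100]))
    for lo in np.arange(-.04,.4,.05):
        k=(P[:,1]>lo)&(P[:,1]<lo+.05); print(round(lo,2),P[k,0].mean().round(4) if k.any() else None,end=" ")
    print()
E
```

```text
44:343/434-438 47:340/433-446 50:336/433-453 53:333/433-458 56:330/434-461 59:326/433-462 62:323/433-462 65:320/433-462 68:316/433-461 71:313/434-461 74:310/436-458 77:306/435-458 80:303/435-458 83:300/434-459 86:297/423-460 89:293/422-461 92:290/422-460 95:287/422-460 98:284/423-460 101:280/436-457 104:277/437-456 107:274/436-456 110:271/435-455 113:267/436-455 116:264/436-455 119:261/435-456 122:258/431-460 125:255/431-460 128:251/430-460 131:248/430-460 134:245/430-460 137:242/429-456 140:239/426-457 143:235/426-457 146:232/426-458 149:229/427-458 152:226/432-458 155:222/434-455 158:219/433-455 161:216/433-456 164:213/432-458 167:209/429-468 170:206/429-469 173:203/429-468 176:200/429-468 179:196/430-468 182:193/434-453 185:190/434-453 188:187/434-453 191:183/434-453 194:180/434-453 197:177/432-454 200:173/428-457 203:170/428-457 206:167/428-457 209:163/428-457 212:160/428-457 215:157/427-459 218:153/427-465 221:150/427-466 224:146/427-466 227:143/427-465 230:139/427-463 233:136/431-453 236:133/429-453 239:129/429-453 242:126/428-454 245:122/426-456 248:118/426-456 251:115/426-456 254:111/426-456 257:108/427-456 260:104/429-456 263:100/431-451 266:97/431-450 269:93/431-450 272:89/427-453 275:86/425-454 278:82/425-454 281:78/424-453 284:74/424-453 287:70/423-453 290:66/417-453 293:63/416-453 296:59/416-453 299:55/416-453 302:51/415-452 305:47/417-451 308:43/424-451 311:39/424-452 314:34/423-454 317:30/423-454 320:26/423-454 323:22/423-453 326:18/426-450 329:13/428-448 332:9/424-449 335:4/420-453 338:0/420-454 341:-3/420-455 344:-8/420-455 347:-13/420-454 350:-17/420-453 353:-22/421-453 356:-27/421-452 359:-31/422-449 362:-36/430-444
top 0.96 960 y [-0.0197 -0.0168  0.1189  0.3463  0.3519]
-0.04 0.4337 0.01 0.4354 0.06 0.4356 0.11 0.4401 0.16 0.4416 0.21 0.4435 0.26 None 0.31 0.4385 0.36 None Traceback (most recent call last):
  File "<stdin>", line 8, in <module>
IndexError: list index out of range
```

The wrist and top views agree: shaft centre at about (0.4433, 0.187), axis 1.6° off y. I'll go down with partly closed fingers.

```bash
python3 - <<'E'
from h import *
p,q=plan([0.4435,0.187,0.07],88.35,step=.035)
E
```

```text
5 rows
[[0.0031, 0.0009, 0.0344], [0.0, -0.0, 0.006]]
[[0.0031, 0.0008, 0.0344], [0.0, -0.0, 0.006]]
[[0.0031, 0.0008, 0.0344], [0.0, -0.0, 0.006]]
[[0.0031, 0.0008, 0.0344], [0.0, -0.0, 0.006]]
[[0.0031, 0.0008, 0.0344], [0.0, -0.0, 0.006]]
```

Emit:
carry_out([
  [0.62,[0.003,0.001,0.034],[0,0,0.006]],
  [0.62,[0.003,0.001,0.034],[0,0,0.006]],
  [0.62,[0.003,0.001,0.034],[0,0,0.006]],
  [0.62,[0.003,0.001,0.034],[0,0,0.006]],
  [0.62,[0.003,0.001,0.034],[0,0,0.008]],
  [0.62,[0,0,0],[0,0,0]],
  [0.62,[0,0,0],[0,0,0]],
])

```text
time_s: 15.82
position: [0.4428, 0.186, 0.0705]
tcp_rot: [0.718, 0.696, -0.002, -0.001]
ft_force: [0.5, 0.5, 0.6]
width: 0.0585
grasp_force: 0.0
```

```bash
python3 - <<'E'
from h import *
st(); p,q=plan([0.4435,0.187,0.006],88.35,step=.035)
E
```

```text
t 15.8167 p [0.4428 0.186  0.0705] w 0.058464455982656885 F [0.4665 0.4734 0.5688] T [-0.0466  0.0512  0.0266] g 0.0
[[ 0.0324  0.9995 -0.0046]
 [ 0.9995 -0.0324 -0.0013]
 [-0.0015 -0.0046 -1.    ]]
q [0.2796 0.0041 1.7297 0.     1.4126 0.312 ]
2 rows
[[0.0005, 0.0005, 0.0322], [-0.002, 0.001, -0.002]]
[[0.0005, 0.0004, 0.0322], [-0.002, 0.001, -0.002]]
```

Emit:
carry_out([
  [0.62,[0.0005,0,0.03],[0,0,-0.003]],
  [0.62,[0,0,0.02],[0,0,0]],
  [0.62,[0,0,0.01],[0,0,0]],
  [0.62,[0,0,0.004],[0,0,0]],
  [0.62,[0,0,0],[0,0,0]],
])

```text
time_s: 16.23
position: [0.4453, 0.1871, 0.0092]
tcp_rot: [0.718, 0.696, 0.001, 0.0]
ft_force: [-0.3, -0.2, 0.1]
width: 0.0582
grasp_force: 0.0
```

Emit:
carry_out([
  [0,[0,0,0],[0,0,0]],
  [0,[0,0,0],[0,0,0]],
  [0,[0,0,0],[0,0,0]],
  [0,[0,0,0],[0,0,0]],
  [0,[0,0,0],[0,0,0]],
  [0,[0,0,0],[0,0,0]],
  [0,[0,0,0],[0,0,0]],
], newtons=55)

```text
time_s: 16.82
position: [0.441, 0.1872, 0.0087]
tcp_rot: [0.717, 0.697, -0.003, -0.003]
ft_force: [-9.8, -0.2, 7.0]
width: 0.0321
grasp_force: 55.0
```

The width is 32.1 mm, as stated, so the grip is on the right section. I'll lift.

Emit:
carry_out([
  [0,[0,0,-0.01],[0,0,0]],
  [0,[0,0,-0.015],[0,0,0]],
  [0,[0,0,-0.02],[0,0,0]],
  [0,[0,0,-0.035],[0,0,0]],
  [0,[0,0,-0.035],[0,0,0]],
  [0,[0,0,-0.04],[0,0,0]],
  [0,[0,0,-0.04],[0,0,0]],
  [0,[0,0,-0.03],[0,0,0]],
  [0,[0,0,0],[0,0,0]],
  [0,[0,0,0],[0,0,0]],
])

```text
time_s: 17.65
position: [0.4449, 0.1869, 0.2331]
tcp_rot: [0.718, 0.696, 0.001, 0.001]
ft_force: [-0.0, 0.4, -10.4]
width: 0.0318
grasp_force: 54.9
```

```bash
python3 - <<'E'
from h import *
st(); 
for c in("wrist","top","side"): find(c,["camshaft"])
for c in("top",):
    d=r.trace(c,"camshaft")[0]; m=d["mask"]; v,u=np.where(m); P=np.array([at_z(c,(a,b),.255) for a,b in zip(u,v)]); print(c,m.sum(),np.percentile(P[:,1],[0,1,99,100]))
p,q=plan([0.5239,-0.1803,0.235],91.23)
E
```

```text
t 17.65 p [0.4449 0.1869 0.2331] w 0.031808141197492666 F [ -0.0417   0.4373 -10.4315] T [-0.073   0.1001 -0.0128] g 54.93801712989807
[[ 0.0301  0.9995  0.0021]
 [ 0.9995 -0.0301  0.0005]
 [ 0.0005  0.0021 -1.    ]]
q [ 0.2802 -0.0693  1.4741 -0.0001  1.7346  0.3103]
wrist camshaft 0.97 [0.4466 0.1856 0.2215]
top camshaft 0.88 [0.4413 0.1897 0.2204]
side camshaft 0.69 [0.4439 0.188  0.2182]
top 1174 [-0.0215 -0.0191  0.3909  0.395 ]
10 rows
[[-0.0364, 0.0091, -0.0004], [-0.0, 0.0, -0.005]]
[[-0.0365, 0.009, -0.0004], [-0.0, 0.0, -0.005]]
[[-0.0365, 0.0088, -0.0004], [-0.0, 0.0, -0.005]]
[[-0.0366, 0.0086, -0.0004], [-0.0, 0.0, -0.005]]
[[-0.0366, 0.0084, -0.0004], [-0.0, 0.0, -0.005]]
[[-0.0367, 0.0082, -0.0004], [-0.0, 0.0, -0.005]]
[[-0.0367, 0.008, -0.0004], [-0.0, 0.0, -0.005]]
[[-0.0367, 0.0078, -0.0004], [-0.0, 0.0, -0.005]]
[[-0.0368, 0.0076, -0.0004], [-0.0, 0.0, -0.005]]
[[-0.0368, 0.0074, -0.0005], [-0.0, 0.0, -0.005]]
```

Emit:
carry_out([
  [0,[-0.015,0.004,0],[0,0,-0.005]],
  [0,[-0.03,0.007,0],[0,0,-0.005]],
  [0,[-0.036,0.009,0],[0,0,-0.005]],
  [0,[-0.036,0.009,0],[0,0,-0.005]],
  [0,[-0.036,0.009,0],[0,0,-0.005]],
  [0,[-0.036,0.009,0],[0,0,-0.005]],
  [0,[-0.036,0.008,0],[0,0,-0.005]],
  [0,[-0.036,0.008,0],[0,0,-0.005]],
  [0,[-0.036,0.008,0],[0,0,-0.005]],
  [0,[-0.036,0.007,0],[0,0,-0.005]],
])

```text
time_s: 18.83
position: [0.5204, -0.1484, 0.2319]
tcp_rot: [0.7, 0.714, -0.0, -0.001]
ft_force: [1.0, 0.3, -10.2]
width: 0.0316
grasp_force: 54.9
```

Emit:
carry_out([
  [0,[-0.022,0.004,0],[0,0,-0.003]],
  [0,[-0.011,0.002,0],[0,0,0]],
  [0,[0,0,0],[0,0,0]],
  [0,[0,0,0],[0,0,0]],
  [0,[0,0,0],[0,0,0]],
])

```text
time_s: 19.25
position: [0.527, -0.1782, 0.2325]
tcp_rot: [0.699, 0.716, 0.0, -0.001]
ft_force: [-0.1, -0.1, -10.0]
width: 0.0315
grasp_force: 54.9
```

```bash
python3 - <<'E'
from h import *
st(); 
a=r.read_camera("wrist"); find("wrist",["camshaft","cradle_mid","rack","bracket","bracket_grip"],False)
find("side",["camshaft","cradle_mid","bracket"])
m=r.trace("wrist","camshaft")[0]["mask"]
# blue of the arms and dark lining beside the shaft
i=r.camera_info("wrist");K=np.array(i["intrinsics"]);M=R.from_rotvec(np.ravel(i["rvec"])).as_matrix();t=np.ravel(i["tvec"])
def proj(P):
    c=M@P+t; h=np.hypot(c[0],c[1]); s=np.arctan2(h,c[2])/h; return (K[0,0]*c[0]*s+K[0,2],K[1,1]*c[1]*s+K[1,2])
A=np.deg2rad(1.23); O=np.array([.6239,-.1782])
hsv=cv2.cvtColor(a,cv2.COLOR_BGR2HSV)
for l in(.09,-.09):
    row=[]
    for x in np.arange(-.145,-.05,.003):
        P=np.array([O[0]+np.cos(A)*x-np.sin(A)*l,O[1]+np.sin(A)*x+np.cos(A)*l,.142]); u,v=proj(P)
        if 0<=u<640 and 0<=v<480: row.append("%d:%s%d/%d"%(round(x*1000),"C" if m[int(v),int(u)] else "",hsv[int(v),int(u),1],hsv[int(v),int(u),2]))
    print(l," ".join(row))
p,q=plan([0.5239,-0.1803,0.17],91.23,step=.03)
E
```

```text
t 19.25 p [ 0.527  -0.1782  0.2325] w 0.03152915971014673 F [-0.0829 -0.0544 -9.9591] T [-0.0375 -0.0047  0.0334] g 54.939284920692444
[[-0.0242  0.9997 -0.001 ]
 [ 0.9997  0.0242  0.0017]
 [ 0.0017 -0.0009 -1.    ]]
q [-0.4287  0.0989  1.3051  0.0012  1.7393 -0.4526]
wrist camshaft 0.86 [ 0.5307 -0.1798  0.2244]
wrist camshaft 0.5 [ 0.6278 -0.2693  0.0962]
wrist rack 0.56 [ 0.6231 -0.1752  0.0026]
wrist bracket 0.68 [ 0.6298 -0.2705  0.1043]
wrist bracket_grip 0.87 [ 0.5973 -0.2717  0.1154]
side camshaft 0.91 [ 0.5307 -0.1794  0.2266]
side cradle_mid 0.85 [ 0.5238 -0.1761  0.1201]
side bracket 0.82 [ 0.6263 -0.2721  0.1008]
0.09 -145:122/155 -142:122/155 -139:117/155 -136:121/156 -133:124/154 -130:124/201 -127:123/208 -124:130/131 -121:14/75 -118:10/79 -115:17/76 -112:30/77 -109:C60/110 -106:C61/129 -103:C62/132 -100:C63/133 -97:C62/135 -94:C66/131 -91:C62/123 -88:C66/116 -85:C64/107 -82:C58/97 -79:10/74 -76:10/75 -73:125/172 -70:126/202 -67:126/205 -64:126/210 -61:123/213 -58:126/213 -55:127/209 -52:123/212
-0.09 -145:10/174 -142:10/173 -139:9/175 -136:11/115 -133:5/49 -130:0/51 -127:5/49 -124:133/151 -121:10/79 -118:C61/101 -115:C67/125 -112:C64/132 -109:C63/133 -106:C64/135 -103:C59/134 -100:C67/137 -97:C66/136 -94:C61/133 -91:C61/134 -88:C63/133 -85:C63/129 -82:C59/125 -79:C66/116 -76:C63/105 -73:C60/98 -70:C58/75 -67:C69/67 -64:C37/69 -61:10/51 -58:5/52 -55:9/57 -52:12/177
3 rows
[[-0.0003, -0.0011, 0.021], [0.0, -0.0, 0.001]]
[[-0.0003, -0.0011, 0.021], [0.0, -0.0, 0.001]]
[[-0.0003, -0.0011, 0.021], [0.0, -0.0, 0.001]]
```

The cradle lining shows at x -124..-75 in my rack frame, as expected. I'll trim the position and lower it.

Emit:
carry_out([
  [0,[-0.002,-0.003,0.015],[0,0,0.002]],
  [0,[0,0,0.025],[0,0,0]],
  [0,[0,0,0.02],[0,0,0]],
  [0,[0,0,0.012],[0,0,0]],
  [0,[0,0,0.006],[0,0,0]],
  [0,[0,0,0.003],[0,0,0]],
  [0,[0,0,0],[0,0,0]],
  [0,[0,0,0],[0,0,0]],
])

```text
time_s: 20.47
position: [0.525, -0.1819, 0.1534]
tcp_rot: [0.7, 0.714, 0.0, 0.001]
ft_force: [0.3, -0.4, -8.7]
width: 0.0316
grasp_force: 54.9
```

```bash
python3 - <<'E'
from h import *
st()
find("wrist",["camshaft","cradle_mid","rack"]);find("side",["camshaft","cradle_mid","rack","bracket"]);find("top",["camshaft","rack"])
E
```

```text
t 20.4667 p [ 0.525  -0.1819  0.1534] w 0.03158258161713121 F [ 0.2573 -0.4039 -8.7018] T [-0.0554  0.0443  0.0237] g 54.93860185146332
[[-0.021   0.9998  0.0024]
 [ 0.9998  0.021  -0.001 ]
 [-0.001   0.0023 -1.    ]]
q [-0.4356  0.1136  1.4452  0.0001  1.5803 -0.4566]
wrist camshaft 0.82 [ 0.5283 -0.182   0.1434]
wrist rack 0.79 [ 0.6217 -0.1768  0.0034]
side camshaft 0.77 [ 0.5269 -0.1823  0.1441]
side camshaft 0.57 [ 0.382  -0.4021  0.0026]
side cradle_mid 0.7 [ 0.5254 -0.1817  0.1227]
side rack 0.58 [ 0.6285 -0.1748  0.0018]
side bracket 0.91 [ 0.6244 -0.2719  0.1014]
side bracket 0.41 [ 0.3898 -0.3987  0.0055]
top camshaft 0.84 [ 0.5212 -0.177   0.1424]
```

Well aligned. The underside is about 20 mm above the floor, so I'll lower it gently.

Emit:
carry_out([
  [0,[0,-0.001,0.003],[0,0,0]],
  [0,[0,0,0.003],[0,0,0]],
  [0,[0,0,0.003],[0,0,0]],
  [0,[0,0,0.003],[0,0,0]],
  [0,[0,0,0.002],[0,0,0]],
  [0,[0,0,0.001],[0,0,0]],
  [0,[0,0,0.001],[0,0,0]],
  [0,[0,0,0],[0,0,0]],
])

```text
time_s: 21.73
position: [0.5232, -0.1815, 0.1357]
tcp_rot: [0.7, 0.714, -0.0, -0.0]
ft_force: [-0.0, -0.3, -9.5]
width: 0.0318
grasp_force: 54.9
```

Emit:
carry_out([
  [0,[0,0,0.001],[0,0,0]],
  [0,[0,0,0.001],[0,0,0]],
  [0,[0,0,0],[0,0,0]],
])

```text
time_s: 21.98
position: [0.5233, -0.1816, 0.1339]
tcp_rot: [0.7, 0.714, 0.0, 0.0]
ft_force: [0.0, -0.3, -8.9]
width: 0.0315
grasp_force: 54.9
```

Emit:
carry_out([
  [0,[0,0,0.001],[0,0,0]],
  [0,[0,0,0.001],[0,0,0]],
  [0,[0,0,0],[0,0,0]],
])

```text
time_s: 22.23
position: [0.5235, -0.1817, 0.1336]
tcp_rot: [0.7, 0.715, 0.0, 0.001]
ft_force: [-2.6, -0.3, -2.4]
width: 0.0314
grasp_force: 55.0
```

Emit:
carry_out([
  [0,[0,0,0.001],[0,0,0]],
  [0,[0,0,0.0005],[0,0,0]],
  [0,[0,0,0],[0,0,0]],
], newtons=20)

```text
time_s: 22.48
position: [0.5235, -0.1824, 0.1317]
tcp_rot: [0.7, 0.714, -0.0, 0.001]
ft_force: [-3.5, -1.4, 1.4]
width: 0.0319
grasp_force: 20.0
```

Emit:
carry_out([
  [0,[0,0,0],[0,0,0]],
  [0,[0,0,0],[0,0,0]],
  [0,[0,0,0],[0,0,0]],
], newtons=4)

```text
time_s: 22.73
position: [0.5235, -0.1824, 0.1315]
tcp_rot: [0.7, 0.714, -0.0, 0.001]
ft_force: [-3.7, -2.4, 2.4]
width: 0.0321
grasp_force: 4.0
```

Emit:
carry_out([
  [0.4,[0,0,0],[0,0,0]],
  [0.5,[0,0,0],[0,0,0]],
  [0.6,[0,0,0],[0,0,0]],
  [0.7,[0,0,0],[0,0,0]],
  [0.7,[0,0,0],[0,0,0]],
  [0.7,[0,0,0],[0,0,0]],
])

```text
time_s: 23.23
position: [0.5234, -0.1813, 0.1304]
tcp_rot: [0.7, 0.715, 0.0, -0.0]
ft_force: [-0.2, 0.3, 0.6]
width: 0.0649
grasp_force: 0.0
```

Emit:
carry_out([
  [0.8,[0,0,0],[0,0,0]],
  [0.8,[0,0,-0.01],[0,0,0]],
  [0.8,[0,0,-0.02],[0,0,0]],
  [0.8,[0,0,-0.035],[0,0,0]],
  [0.8,[0,0,-0.035],[0,0,0]],
  [0.8,[0,0,-0.02],[0,0,0]],
  [0.8,[0,0,0],[0,0,0]],
  [0.8,[0,0,0],[0,0,0]],
])

```text
time_s: 23.9
position: [0.524, -0.1819, 0.2528]
tcp_rot: [0.7, 0.714, 0.001, 0.002]
ft_force: [0.0, -0.0, -0.1]
width: 0.075
grasp_force: 0.0
```

```bash
python3 - <<'E'
from h import *
st()
find("wrist",["camshaft","bracket","rack"]);find("side",["camshaft","cradle_mid","rack","bracket"]);find("top",["camshaft","rack","bracket","spray_oil","tin_low","tappet","driver_red","spanner"])
# brass pins in the side picture
a=r.read_camera("side");h=cv2.cvtColor(a,cv2.COLOR_BGR2HSV);b=cv2.inRange(h,(12,120,140),(28,255,255));b[:180]=0;b[320:]=0;b[:,:300]=0;b[:,430:]=0
n,_,s,c=cv2.connectedComponentsWithStats(b)
print([(c[k].round(1).tolist(),int(s[k,4])) for k in range(1,n) if s[k,4]>2])
i=r.camera_info("side");A=np.deg2rad(1.23)
for l in(.09,-.09):
  for x in(-.004,-.008):
    y=l-.0128; P=np.array([.6239+np.cos(A)*x-np.sin(A)*y,-.1782+np.sin(A)*x+np.cos(A)*y,.099+.0395])
    print(l,x,cv2.projectPoints(P.reshape(1,3),np.ravel(i["rvec"]),np.ravel(i["tvec"]),np.array(i["intrinsics"]),None)[0].ravel())
E
```

```text
t 23.9 p [ 0.524  -0.1819  0.2528] w 0.07497241093855929 F [ 0.0228 -0.0196 -0.0906] T [-0.0991  0.0812 -0.0032] g 0.0
[[-0.021   0.9998  0.0041]
 [ 0.9998  0.021  -0.0017]
 [-0.0018  0.0041 -1.    ]]
q [-0.4365  0.09    1.2749  0.0002  1.7722 -0.4574]
wrist camshaft 0.97 [ 0.524  -0.1805  0.1185]
wrist rack 0.63 [ 0.6218 -0.1753 -0.0051]
wrist rack 0.23 [ 0.564  -0.3924 -0.0036]
side camshaft 0.6 [ 0.5226 -0.1797  0.1214]
side camshaft 0.57 [ 0.5241 -0.1777  0.1238]
side cradle_mid 0.8 [ 0.5253 -0.18    0.121 ]
side bracket 0.94 [ 0.6284 -0.2703  0.1018]
top camshaft 0.69 [ 0.5212 -0.1793  0.121 ]
top camshaft 0.57 [ 0.5962 -0.2688  0.1144]
top spray_oil 0.93 [ 0.6976  0.0671 -0.0031]
top tin_low 0.77 [ 0.5269 -0.4521 -0.0009]
top tappet 0.57 [ 0.5617 -0.3952  0.0026]
top tappet 0.55 [ 0.5958 -0.409   0.0009]
top driver_red 0.82 [ 0.6691 -0.3984  0.0011]
top driver_red 0.45 [ 0.594  -0.2671  0.1137]
top spanner 0.75 [ 0.3772 -0.4046  0.0023]
[([348.0, 224.5], 6), ([399.0, 259.5], 6)]
0.09 -0.004 [347.954  225.2942]
0.09 -0.008 [346.4002 225.6286]
-0.09 -0.004 [399.1489 260.6798]
-0.09 -0.008 [397.4599 261.1341]
```

Both pins show equally, at the expected pixels. The camshaft lies at (0.524, -0.180), centred on the cradles. The other things are where they were, and the robot is clear.

```bash
python3 -c "
from bench import r
print(r.job_done())"
```

```text
the job is handed in; nothing more can be done
None
```

I fitted the arm fully home with the lock pin out, laid the camshaft centred in both cradles, let go of it, and handed the job in after about 24 s of robot time. On the first approach to the loose arm a gripper finger touched the rack's foot at about 20 N, under the 40 N limit.

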